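Clear the stone samples into the rinsing tray and hang up the hand shovel

ROBOT

A 6-joint arm with a two-finger parallel gripper is mounted at the origin on the work surface. World frame = base frame: x ahead of the robot, y to its left, z up, the work surface at z = 0. Lengths are in mm, angles in rad, forces in N, time in s.
With the tool pointing down it reaches from about 350 to 925 mm from the base axis. Payload 6.4 kg.
Tool frame: the origin (TCP) lies midway between the tips of the shut fingers; the grasp point (between the pads) lies 19 mm behind it; z points along the fingers, y is the line along which they close (so a half turn about z gives the same grasp; the last joint's range is limited). The gripper opens to 85 mm and grips with 20 to 120 N. Pads are 22 mm wide; open, the fingers measure 114 mm over their backs; the gripper's body (76 mm by 85 mm) begins 54 mm behind the grasp point. The pads swing forward as they close: fully open they stand 13 mm farther back than shut.
Start: joints at [-1.387, 0.245, 1.558, -0, 1.339, -0.174], TCP at [227.645, -608.845, 231.29] pointing down, gripper open.
Joint ranges: [-3.13, 3.13], [-1.02, 2.26], [0.13, 2.54], [-0.95, 4.09], [0.21, 2.88], [-2.74, 2.74]. Speed limits (rad/s): [2.57, 2.57, 3.14, 3.14, 3.14, 3.14].

INTERFACE

Orientations are given as a unit quaternion [w, x, y, z].
In Python, from workcell import env, capture, calibration, workorder gives the robot as it stands.
- The arm moves only by the shell command python3 -m creep 'ROWS'. ROWS is rows parted by semicolons, their numbers by spaces, 1 to 8 of them, each of 7 numbers: a rotation vector rx, ry, rz in rad, then dx, dy, dz in mm, then the opening from 0.0 (shut) to 1.0 (fully open); each row is the pose to reach, as a shift and turn from the pose commanded when the command began, along the tool's axes at that moment; what a row does not reach only later rows make up. A row lasts 1/8 s, in which the tool goes at most 62.5 mm and 0.188 rad, less where a joint would pass 70% of its speed; a pose out of reach is approached as far as the arm can. The fingers move at their own pace and stop on an object; the grip force is fixed at half the most. Time passes only in rows, so rows that do not move let the fingers close. It prints the time, the measured TCP pose, the force, the opening and the grip force at its end.
- env.observe(): the state, without advancing time (a new reading comes with each control period).
- capture(name): name is "side" or "top" or "wrist"; returns (picture, depth): 480x640x3 uint8, red, green, blue; 480x640 float32, mm along the optical axis (not along the pixel's ray), 0 where there is no reading.
- calibration(name): a dict with "intrinsics" (3x3 intrinsics, pixels), "position" and "rotation" of the camera in the world; the wrist camera has in their place "tool_from_camera" (4x4, takes a point from camera to tool coordinates, whose origin is the TCP and whose axes are the flange's). Camera axes: x right, y down, z forward; pixel columns grow to the right and rows downward; lengths in mm; the calibration is good to about 2 mm. A picture is of the moment at which its call begins: read the wrist's pose just before it. calibration takes no time and is no camera call.
- workorder.job_done(): hands the job in; it is judged then, once.
The state is a dict: "time": time; "joints": joint angles; "qd": joint speeds; "tau": joint torques, N m; "position": TCP position; "tcp_rot": TCP orientation; "force": force on the tool from outside, world axes, zero at the start; "torque": the same for the moment, N m; "gripper_width": opening from 0.0 (shut) to 1.0 (fully open); "grip_force": force on a finger pad.
Only numpy, scipy, OpenCV 4.12 (cv2) and the standard library are available. Lean on these libraries where they do the work, as an engineer would, in place of code of your own. Each camera call takes 0.05 s, during which the arm holds its last target. There are 200 camera calls.

TASK

Clear up after the microscope class: add every stone sample left on the bench to those already on the flat hand shovel, carry them on it to the white rinsing tray, press the front of its blade down on the tray's rim with all the stones still on it, and tip it there, still pressed on the rim, until the blade is scraped empty and every stone is in the tray. Then hang the empty shovel by its hook on the rail, hooking it on at the end away from the hanging brush, a good hand's breadth short of the green band, slide it along to the green band and leave it hanging there level. Leave the two jars and the plastic cup as they stand.

Things in the scene. Friction and masses are not known exactly. Their poses are not given: they have to be found in the camera images.
- shovel: flat aluminium hand shovel, 0.33 kg, loose. Origin: centre of the underside of the blade; x points forward to the open front lip, z up. Blade 180 (x) by 140 (y), 4 mm thick, so its upper face is at z = 4; side flanges 3 mm thick rise 14 mm above it (x -90 to 70), a wall 25 mm high closes the back. Centre of mass near x = -73, under the hook: on the rail it hangs nearly level
- shovel_grip (a point): a good place to hold the shovel from above, fingers closing along its y: on the axis of the red grip, at x = -150, z = 75 mm of the shovel. The grip is a bar 16 mm wide (y) and 16 mm high that runs straight back from the neck, x = -90 to -200
- shovel_lip (a point): middle of the front edge of the blade, at its underside (x = 90, z = 0 mm of the shovel). Stones begin to slide over it when the blade is tipped nose-down by 26 to 37 degrees, so tip it well beyond that; they stay put below 15
- shovel_hook (a point): middle of the underside of the hook's crown, where the rail lies when the shovel hangs (x = -72.5, z = 150 mm of the shovel). The hook is the neck, a steel strap 30 mm wide (y) and 5 thick that rises at the back (x = -88), bends forward (crown z 150 to 155) and down: throat 26 mm wide (x -85.5 to -59.5), open downward, its front tip 5 thick, down to z = 122
- stone1: a grey stone sample, a roughly box-shaped chip 26 x 24 x 20 mm (its x, y, z), 32 g; origin at the centre of its underside as built (z up); at the start it lies on the shovel's blade
- stone2: a rust-brown stone sample, a roughly box-shaped chip 25 x 26 x 19 mm (its x, y, z), 32 g; origin at the centre of its underside as built (z up); at the start it lies on the shovel's blade
- stone3: a dark grey stone sample, a roughly box-shaped chip 26 x 25 x 21 mm (its x, y, z), 32 g; origin at the centre of its underside as built (z up); on the bench, or absent
- stone4: a sand-coloured stone sample, a roughly box-shaped chip 24 x 26 x 20 mm (its x, y, z), 32 g; origin at the centre of its underside as built (z up); on the bench, or absent
- stone5: a grey-green stone sample, a roughly box-shaped chip 26 x 26 x 18 mm (its x, y, z), 32 g; origin at the centre of its underside as built (z up); on the bench, or absent
- stone6: a light grey stone sample, a roughly box-shaped chip 25 x 24 x 22 mm (its x, y, z), 32 g; origin at the centre of its underside as built (z up); on the bench, or absent
- stone7: a dull red stone sample, a roughly box-shaped chip 26 x 25 x 20 mm (its x, y, z), 32 g; origin at the centre of its underside as built (z up); on the bench, or absent
- tray: white rinsing tray, fixed: open box 260 (x) by 200 (y) by 70 mm high, walls 8 mm thick, floor 8 mm, a thin ledge outside each short side. Origin at the centre of its underside. Its long side at +y faces the middle of the bench and is the handiest to tip over
- rail: fixed steel hanging rail: round bar of radius 6 mm along its y, axis at z = 210 mm, between posts of radius 8 mm at y = -230 and 230 (feet of radius 32). Origin on the bench under the bar's middle; x points away from the robot. A small brush (fixed, 32 mm wide) hangs at y = 185. Hang the shovel with its blade pointing to the rail's +x, hooking it on near y = -130
- mark: green band 40 mm long around the rail's bar: the shovel's place. Origin at its middle, on the bar's axis; its y runs along the bar. It sits between y = -20 and 50 mm of the rail
- jar_a: brown stain jar with a metal cap, diameter 40, height 72 mm, loose: leave alone
- jar_b: violet stain jar with a metal cap, diameter 40, height 72 mm, loose: leave alone
- cup: white plastic cup, rim diameter 66, height 85 mm, loose: leave alone

How it is judged (in metres and radians):
On the way, in this order (a step that is already met when the one before it is completed fails the run):
1. all the stones lie together on the shovel's blade (x of stone1 in the frame of shovel between -0.09 and 0.09 m and y of stone1 in the frame of shovel between -0.07 and 0.07 m and z of stone1 in the frame of shovel between -0.002 and 0.05 m and x of stone2 in the frame of shovel between -0.09 and 0.09 m and y of stone2 in the frame of shovel between -0.07 and 0.07 m and z of stone2 in the frame of shovel between -0.002 and 0.05 m and x of stone3 in the frame of shovel between -0.09 and 0.09 m and y of stone3 in the frame of shovel between -0.07 and 0.07 m and z of stone3 in the frame of shovel between -0.002 and 0.05 m and x of stone4 in the frame of shovel between -0.09 and 0.09 m and y of stone4 in the frame of shovel between -0.07 and 0.07 m and z of stone4 in the frame of shovel between -0.002 and 0.05 m and x of stone5 in the frame of shovel between -0.09 and 0.09 m and y of stone5 in the frame of shovel between -0.07 and 0.07 m and z of stone5 in the frame of shovel between -0.002 and 0.05 m and x of stone6 in the frame of shovel between -0.09 and 0.09 m and y of stone6 in the frame of shovel between -0.07 and 0.07 m and z of stone6 in the frame of shovel between -0.002 and 0.05 m and x of stone7 in the frame of shovel between -0.09 and 0.09 m and y of stone7 in the frame of shovel between -0.07 and 0.07 m and z of stone7 in the frame of shovel between -0.002 and 0.05 m), for 0.2 s.
2. the shovel's blade is pressed on the rinsing tray (more than 1 N) with all the stones still on the blade (all of step 1 and contact force between shovel and tray above 1 N and height (world z) of shovel_lip above 0.04 m), for 0.1 s.
3. the shovel is tipped (more than 0.35 rad) and still pressed on the tray (more than 0.5 N) with no stone left on the blade (each is in the tray or more than 130 mm from the middle of the blade) (((x of stone1 in the frame of tray between -0.122 and 0.122 m and y of stone1 in the frame of tray between -0.092 and 0.092 m and z of stone1 in the frame of tray between 0 and 0.06 m) or distance between stone1 and shovel above 0.13 m) and ((x of stone2 in the frame of tray between -0.122 and 0.122 m and y of stone2 in the frame of tray between -0.092 and 0.092 m and z of stone2 in the frame of tray between 0 and 0.06 m) or distance between stone2 and shovel above 0.13 m) and ((x of stone3 in the frame of tray between -0.122 and 0.122 m and y of stone3 in the frame of tray between -0.092 and 0.092 m and z of stone3 in the frame of tray between 0 and 0.06 m) or distance between stone3 and shovel above 0.13 m) and ((x of stone4 in the frame of tray between -0.122 and 0.122 m and y of stone4 in the frame of tray between -0.092 and 0.092 m and z of stone4 in the frame of tray between 0 and 0.06 m) or distance between stone4 and shovel above 0.13 m) and ((x of stone5 in the frame of tray between -0.122 and 0.122 m and y of stone5 in the frame of tray between -0.092 and 0.092 m and z of stone5 in the frame of tray between 0 and 0.06 m) or distance between stone5 and shovel above 0.13 m) and ((x of stone6 in the frame of tray between -0.122 and 0.122 m and y of stone6 in the frame of tray between -0.092 and 0.092 m and z of stone6 in the frame of tray between 0 and 0.06 m) or distance between stone6 and shovel above 0.13 m) and ((x of stone7 in the frame of tray between -0.122 and 0.122 m and y of stone7 in the frame of tray between -0.092 and 0.092 m and z of stone7 in the frame of tray between 0 and 0.06 m) or distance between stone7 and shovel above 0.13 m) and contact force between shovel and tray above 0.5 N and angle between shovel's own z axis and vertical above 0.35 rad), for 0.1 s.
4. the shovel hangs by its hook on the rail more than 60 mm from the green band's middle, on the side away from the brush (x of shovel_hook in the frame of rail between -0.018 and 0.018 m and z of shovel_hook in the frame of rail between 0.208 and 0.226 m and y of shovel_hook in the frame of rail between -0.2 and 0.15 m and contact force between shovel and rail above 0.5 N and y of shovel_hook in the frame of mark below -0.06 m), for 0.2 s.
At the end, for the whole second after the job is handed in: every stone lies in the rinsing tray; the shovel hangs at rest by its hook on the rail, the hook's middle within 15 mm of the green band's middle along the rail, the blade within 0.35 rad of level (x of stone1 in the frame of tray between -0.122 and 0.122 m and y of stone1 in the frame of tray between -0.092 and 0.092 m and z of stone1 in the frame of tray between 0 and 0.06 m and x of stone2 in the frame of tray between -0.122 and 0.122 m and y of stone2 in the frame of tray between -0.092 and 0.092 m and z of stone2 in the frame of tray between 0 and 0.06 m and x of stone3 in the frame of tray between -0.122 and 0.122 m and y of stone3 in the frame of tray between -0.092 and 0.092 m and z of stone3 in the frame of tray between 0 and 0.06 m and x of stone4 in the frame of tray between -0.122 and 0.122 m and y of stone4 in the frame of tray between -0.092 and 0.092 m and z of stone4 in the frame of tray between 0 and 0.06 m and x of stone5 in the frame of tray between -0.122 and 0.122 m and y of stone5 in the frame of tray between -0.092 and 0.092 m and z of stone5 in the frame of tray between 0 and 0.06 m and x of stone6 in the frame of tray between -0.122 and 0.122 m and y of stone6 in the frame of tray between -0.092 and 0.092 m and z of stone6 in the frame of tray between 0 and 0.06 m and x of stone7 in the frame of tray between -0.122 and 0.122 m and y of stone7 in the frame of tray between -0.092 and 0.092 m and z of stone7 in the frame of tray between 0 and 0.06 m and x of shovel_hook in the frame of rail between -0.018 and 0.018 m and z of shovel_hook in the frame of rail between 0.208 and 0.226 m and y of shovel_hook in the frame of rail between -0.2 and 0.15 m and contact force between shovel and rail above 0.5 N and y of shovel_hook in the frame of mark between -0.015 and 0.015 m and angle between shovel's own z axis and vertical below 0.35 rad and linear speed of each of shovel, stone1, stone2, stone3, stone4, stone5, stone6, stone7 below 0.03 m/s); the robot touches nothing.
It fails at once if the brown jar is knocked over or pushed more than 40 mm (angle between jar_a's own z axis and vertical above 0.6 rad or distance of jar_a from where it was at the start of the episode above 0.04 m).
It fails at once if the violet jar is knocked over or pushed more than 40 mm (angle between jar_b's own z axis and vertical above 0.6 rad or distance of jar_b from where it was at the start of the episode above 0.04 m).
It fails at once if the plastic cup is knocked over or pushed more than 40 mm (angle between cup's own z axis and vertical above 0.6 rad or distance of cup from where it was at the start of the episode above 0.04 m).
Of stone3, stone4, stone5, stone6, stone7 only 3 to 5 are there at a start; the rules pass over those that are not, and their reading is None.
At some moment in a run one of stone1, stone2, stone3, stone4, stone5, stone6, stone7 may be knocked a few centimetres aside while the robot is not near it.
It also fails if it takes over 210 s, if anything falls off the work surface, if the arm or the gripper's body presses on something with over 40 N, if the wrist force passes 120 N, or if a joint passes its speed limit or range.

## Working session

There is one attempt and no reset: what is moved stays moved. The work goes in short steps, Python scripts to look and compute and a shell command to move; the robot and the scene stay as the last step left them, time stands still between calls to the robot, and variables do not carry over. Pictures are saved under pics/ and viewed, at most 14 in all, crops included, and the job is handed in when it is done.

```bash
ls; mkdir -p pics
cat > h.py <<'E'
import numpy as np, cv2
from workcell import env, capture, calibration, workorder
from scipy.spatial.transform import Rotation as R
def q2R(q): return R.from_quat([q[1],q[2],q[3],q[0]]).as_matrix()
def shot(name):
    s=env.observe(); im,d=capture(name); c=calibration(name); K=np.array(c["intrinsics"])
    if name=="wrist":
        M=np.array(c["tool_from_camera"]); T=q2R(s["tcp_rot"])
        Rc=T@M[:3,:3]; p=T@M[:3,3]+np.array(s["position"])
    else:
        r=np.array(c["rotation"]); Rc=r if r.shape==(3,3) else q2R(r); p=np.array(c["position"])
    return im,d,K,Rc,p
def cloud(d,K,Rc,p):
    v,u=np.mgrid[:480,:640]; P=np.stack([(u-K[0,2])/K[0,0]*d,(v-K[1,2])/K[1,1]*d,d],-1)
    W=P@Rc.T+p; W[d==0]=np.nan; return W
def save(n,im): cv2.imwrite(f"pics/{n}.png",cv2.cvtColor(im,cv2.COLOR_RGB2BGR))
E
python3 - <<'E'
from h import *
print(env.observe())
for n in("top","side"):
    im,d,K,Rc,p=shot(n); save(n,im); np.savez(n,im=im,d=d,K=K,Rc=Rc,p=p); print(n,p,K[0,0],Rc)
E
```

```text
pics
{'time': 0.0, 'joints': array([-1.38706322e+00,  2.45809406e-01,  1.55904757e+00, -2.52284598e-05,
        1.33872235e+00, -1.74085691e-01]), 'qd': array([-1.59823349e-03,  1.42679282e-03,  3.19923381e-05,  7.67508983e-04,
        2.39903793e-03,  6.10138708e-04]), 'tau': array([-9.61938749e-04, -4.29507995e+01, -3.26131046e+01, -1.08708291e-04,
        5.34178995e-03,  9.51418059e-06]), 'position': array([ 227.55177367, -608.25014067,  230.16528524]), 'tcp_rot': array([-9.93263223e-04,  9.84037353e-01,  1.77959266e-01, -1.70645655e-05]), 'force': array([0.59036132, 0.54991889, 0.10272332]), 'torque': array([ 0.01571558, -0.05422509,  0.00137303]), 'grip_force': 0.0, 'gripper_width': 1.0029786098206759}
top [ 416.75360566  -47.08775773 1357.81546046] 622.4629593438264 [[-0.0167682  -0.99228798  0.1228145 ]
 [-0.9998543   0.01624875 -0.00523003]
 [ 0.00319412 -0.1228843  -0.99241586]]
side [ 384.28356054 -809.44585269  582.87598741] 446.3863274571584 [[ 0.97403658 -0.10976736  0.19799968]
 [-0.22636489 -0.48541928  0.84446851]
 [ 0.00341779 -0.86736339 -0.49766361]]
```

View pics/top.png

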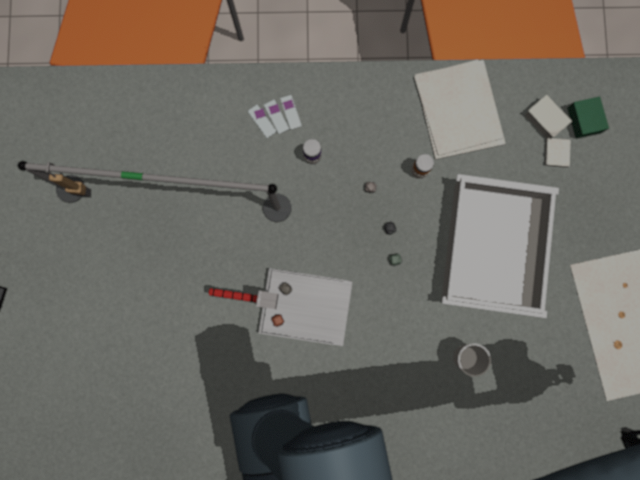

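View pics/side.png

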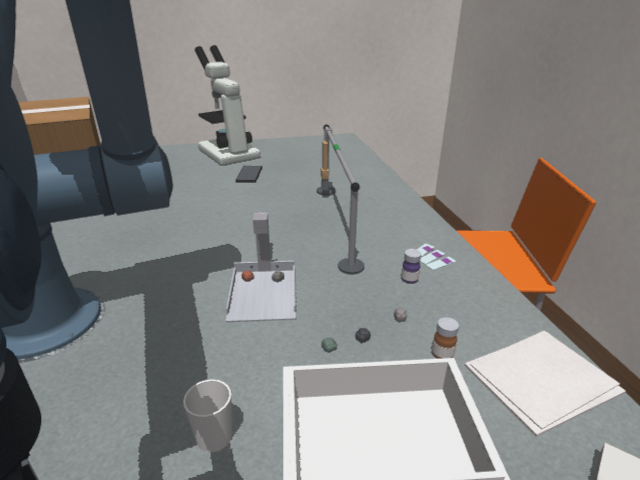

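The top view shows the shovel (blade ~(305,305), grip running left to (212,293)), with a grey stone (285,288) and a brown one (278,320) on it. Three bench stones are at (370,187), (390,228) and (395,259). Tray (500,245), rail (22,165)–(272,188) with a green band at (131,175), jars (312,150) and (424,165), cup (473,360). The side view agrees: bench stones at (401,314), (363,335), (329,344).

```bash
cat > m1.py <<'E'
from h import *
W={};I={}
for n in("top","side"):
    z=np.load(n+".npz"); W[n]=cloud(z["d"],z["K"],z["Rc"],z["p"]); I[n]=z["im"]
    w=W[n]; print(n,"bench z",np.nanmedian(w[...,2][(abs(w[...,2])<15)]))
pts={"top":dict(s_a=(370,187),s_b=(390,228),s_c=(395,259),g=(285,288),b=(278,320),jb=(312,150),ja=(424,165),cup=(473,345)),
"side":dict(s_a=(401,314),s_b=(363,335),s_c=(329,344),g=(278,276),b=(248,276),jb=(412,254),ja=(447,325))}
for n in pts:
  for k,(u,v) in pts[n].items():
    w=W[n][v-12:v+13,u-12:u+13].reshape(-1,3); im=I[n][v,u]
    base=20 if k in "gb" else 8
    if k in "gb": base=10
    m=w[:,2]>base
    q=w[m]; print(n,k,im,"n",m.sum(),"mean",q.mean(0).round(1),"min",q.min(0).round(),"max",q.max(0).round())
# blobs by height in top
w=W["top"]; m=(np.nan_to_num(w[...,2])>9).astype(np.uint8)
N,l,s,c=cv2.connectedComponentsWithStats(m)
for i in range(1,N):
    if s[i,4]>12:
        q=w[l==i]; print("blob",s[i],q[:,:2].min(0).round(),q[:,:2].max(0).round(),"zmax",q[:,2].max().round())
w=W["top"]; im=I["top"].astype(int)
g=(im[...,1]>im[...,0]+50)&(im[...,1]>im[...,2]+40)&(np.nan_to_num(w[...,2])>150)
print("green",w[g].mean(0),w[g].min(0),w[g].max(0),g.sum())
r=(im[...,0]>120)&(im[...,1]<60)&(np.nan_to_num(w[...,2])>40)
q=w[r]; print("grip",q.mean(0),q.min(0),q.max(0),r.sum(), cv2.fitLine(q[:,:2].astype(np.float32),cv2.DIST_HUBER,0,.01,.01).ravel())
# rail
v,u=np.mgrid[:480,:640]
m=(u>30)&(u<275)&(v>155)&(v<200)&(np.nan_to_num(w[...,2])>195)&~((u>40)&(u<90))
q=w[m]; print("rail",q.mean(0),q.min(0),q.max(0),cv2.fitLine(q[:,:2].astype(np.float32),cv2.DIST_HUBER,0,.01,.01).ravel())
E
python3 m1.py
```

```text
top bench z 0.7838004914933663
side bench z -1.8672131115579305
top s_a [129 121 116] n 118 mean [ 700.6 -158.    18.6] min [ 682. -180.    8.] max [ 721. -146.   29.]
top s_b [66 66 66] n 126 mean [ 609.6 -198.    18. ] min [ 596. -219.    8.] max [ 626. -185.   26.]
top s_c [104 114 103] n 132 mean [ 541.2 -207.3   15.6] min [ 521. -223.    8.] max [ 564. -182.   26.]
top g [97 92 85] n 168 mean [476.6  33.5  52.5] min [453.  15.  10.] max [509.  51. 159.]
top b [140  95  77] n 154 mean [415.8  48.2  27.6] min [389.  22.  10.] max [438.  69. 160.]
top jb [152 151 149] n 372 mean [771.6 -31.6  59.7] min [756. -51.   8.] max [811. -11.  79.]
top ja [156 154 152] n 393 mean [ 735.9 -266.7   59. ] min [ 720. -305.    8.] max [ 770. -250.   80.]
top cup [115 113 110] n 209 mean [ 346.6 -363.    51.6] min [ 329. -391.    8.] max [ 380. -326.   93.]
side s_a [142 133 134] n 115 mean [ 700.2 -160.8   15.3] min [ 690. -171.    8.] max [ 712. -146.   21.]
side s_b [77 79 83] n 133 mean [ 609.3 -201.    14.9] min [ 596. -211.    8.] max [ 624. -186.   21.]
side s_c [105 122 113] n 134 mean [ 
[... 1325 characters left out ...]
  33 658] [ 297. -384.] [ 361. -320.] zmax 93.0
blob [  230   393   163    87 10433] [ 158. -117.] [308. 110.] zmax 741.0
blob [ 534  427  106   53 2318] [ 128. -705.] [ 246. -301.] zmax 599.0
green [688.63827053 305.98650743 216.4075065 ] [682.97418348 289.31930503 210.20361695] [695.3561706  323.69617658 221.46448366] 87
grip [467.99831689 139.69278709  82.82231925] [456.26502548 100.99542339  74.24779453] [479.79756547 184.52147091  89.96167301] 186 [1.6841242e-01 9.8571664e-01 4.6808441e+02 1.4012895e+02]
rail [678.99107419 223.67807203 214.75801641] [650.60100471  38.45819565 196.0867133 ] [714.3244831  501.54850209 223.28308933] [1.1015103e-01 9.9391484e-01 6.7880225e+02 2.2469557e+02]
```

```bash
cat >> h.py <<'E'
def rel(pos,Rt):
    "target pose -> row in the tool's axes now"
    s=env.observe(); T=q2R(s["tcp_rot"]); d=T.T@(np.array(pos)-s["position"]); r=R.from_matrix(T.T@Rt).as_rotvec()
    print("rows: rot",r.round(3),"d",d.round(1)," dist",np.linalg.norm(d).round(),"rows>=",np.ceil(max(np.linalg.norm(d)/62.5,np.linalg.norm(r)/.188)))
def down(psi):
    c,s=np.cos(psi),np.sin(psi); return np.array([[c,s,0],[s,-c,0],[0,0,-1.]])
def st():
    s=env.observe(); T=q2R(s["tcp_rot"]); print("t",round(s["time"],2),"p",np.round(s["position"],1),"psi",round(np.arctan2(T[1,0],T[0,0]),3),"z",T[:,2].round(3),"F",np.round(s["force"],1),"w",round(s["gripper_width"],3),"gf",round(s["grip_force"],1),"j",np.round(s["joints"],2))
E
python3 - <<'E'
from h import *
rel([600,-170,300],down(1.40)); print(np.array(calibration("wrist")["tool_from_camera"]).round(3))
E
```

```text
rows: rot [-1.000e-03 -1.000e-03 -1.042e+00] d [ 502.4 -280.3  -69.1]  dist 579.0 rows>= 10.0
[[   0.      -0.947   -0.32    82.053]
 [   1.       0.      -0.      -0.144]
 [   0.      -0.32     0.947 -142.518]
 [   0.       0.       0.       1.   ]]
```

```bash
python3 -m creep '0 0 -.17 50 -28 -15 1;0 0 -.35 110 -60 -50 1;0 0 -.52 170 -95 -69 1;0 0 -.7 230 -130 -69 1;0 0 -.87 290 -160 -69 1;0 0 -1.04 350 -195 -69 1;0 0 -1.04 405 -225 -69 1;0 0 -1.04 460 -255 -69 1'
python3 - <<'E'
from h import *
st(); rel([615,-125,300],down(1.40))
E
```

```text
time: 1.1
position: [543.2, -238.2, 299.9]
tcp_rot: [-0.0, 0.766, 0.643, -0.0]
force: [1.1, -0.7, 0.5]
gripper_width: 0.999
grip_force: 0.0
t 1.1 p [ 543.2 -238.2  299.9] psi 1.398 z [-0.  0. -1.] F [ 1.1 -0.7  0.5] w 0.999 gf 0.0 j [-0.6   0.06  1.64 -0.    1.44 -0.43]
rows: rot [-0.    -0.    -0.002] d [ 1.238e+02  5.120e+01 -1.000e-01]  dist 134.0 rows>= 3.0
```

```bash
python3 -m creep '0 0 0 50 20 0 1;0 0 0 100 40 0 1;0 0 0 124 51 0 1;0 0 0 124 51 0 1;0 0 0 124 51 0 1' | head -1
cat > stones.py <<'E'
import sys
from h import *
im,d,K,Rc,p=shot("wrist"); save(sys.argv[1],im); W=cloud(d,K,Rc,p); st()
z0=np.nanmedian(W[...,2][abs(np.nan_to_num(W[...,2],nan=99))<8]); print("bench",z0)
lo=float(sys.argv[2]) if len(sys.argv)>2 else 7
m=(np.nan_to_num(W[...,2])-z0>lo).astype(np.uint8)
N,l,s,c=cv2.connectedComponentsWithStats(m)
for i in range(1,N):
    if s[i,4]<80: continue
    q=W[l==i]; t=np.percentile(q[:,2],95); a=q[q[:,2]>t-5][:,:2].astype(np.float32); r=cv2.minAreaRect(a)
    print("px",c[i].round(),s[i,4],"rgb",im[l==i].mean(0).round(),"ztop",(t-z0).round(1),"rect c",np.round(r[0],1),"size",np.round(r[1],1),"ang",round(np.radians(r[2]),3))
E
python3 stones.py w1
```

```text
time: 1.72
t 1.77 p [ 613.4 -127.5  299.9] psi 1.397 z [-0.001 -0.    -1.   ] F [-0.5  0.2 -0.4] w 0.998 gf 0.0 j [-0.39  0.14  1.55 -0.    1.45 -0.21]
bench 0.2711930021984017
px [109.  51.] 7129 rgb [105. 103. 105.] ztop 155.6 rect c [453.4  59.9] size [32.8 32.7] ang 1.41
px [331.  33.] 2356 rgb [65. 69. 70.] ztop 123.6 rect c [659.   46.9] size [ 6.2 15.3] ang 1.307
px [120.  77.] 545 rgb [132.  86.  71.] ztop 23.4 rect c [414.7  51.6] size [23.  22.4] ang 0.48
px [451.  88.] 1910 rgb [155. 158. 165.] ztop 72.6 rect c [776.9 -27.7] size [35.6 36. ] ang 1.198
px [181.  82.] 504 rgb [105. 105. 101.] ztop 24.2 rect c [481.7  33.7] size [22.8 21.3] ang 0.701
px [388. 208.] 331 rgb [125. 123. 121.] ztop 22.3 rect c [ 701.7 -154.6] size [21.8 19.3] ang 1.033
px [324. 248.] 324 rgb [82. 86. 88.] ztop 21.2 rect c [ 610.1 -194.1] size [22.8 21.4] ang 0.552
px [349. 399.] 83493 rgb [91. 94. 95.] ztop 389.2 rect c [ 615.4 -114.4] size [ 16.6 144.1] ang 1.4
px [276. 262.] 310 rgb [ 98. 113. 106.] ztop 18.5 rect c [ 541. -204.] size [19.8 22.6] ang 0.423
```

View pics/w1.png

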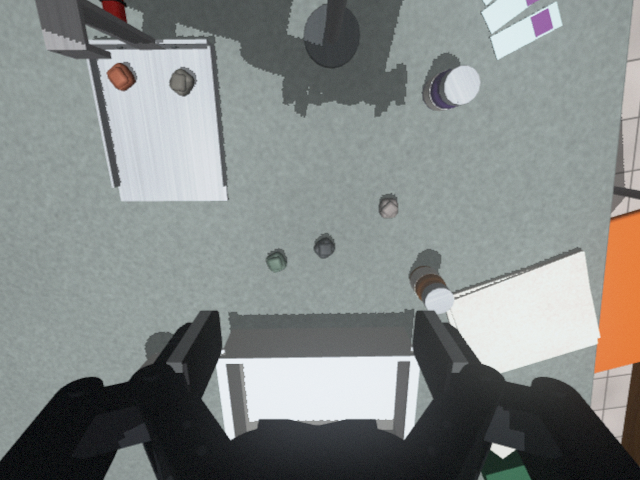

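The wrist view shows the same three bench stones at (388,208), (324,248) and (276,262). Two more lie on the blade at (120,77) and (181,82), with nothing else nearby. I'll start with the dark one.

Run:
```python
from h import *
st(); rel([609.5,-197,90],down(1.40))
```

```text
t 1.77 p [ 613.4 -127.5  299.9] psi 1.397 z [-0.001 -0.    -1.   ] F [-0.5  0.2 -0.4] w 0.998 gf 0.0 j [-0.39  0.14  1.55 -0.    1.45 -0.21]
rows: rot [-0.001  0.    -0.003] d [-69.1   8.3 209.9]  dist 221.0 rows>= 4.0
```

```bash
python3 -m creep '0 0 0 -19 2 52 1;0 0 0 -38 4 104 1;0 0 0 -57 6 158 1;0 0 0 -69 8 210 1;0 0 0 -69 8 210 1;0 0 0 -69 8 210 1' | head -1
python3 stones.py w2
```

```text
time: 2.52
t 2.58 p [ 611.6 -197.    93.4] psi 1.397 z [ 0.004 -0.002 -1.   ] F [0.2 0.5 0.1] w 0.996 gf 0.0 j [-0.49  0.38  1.66  0.    1.1  -0.31]
bench 0.09393236404892491
px [95. 61.] 1992 rgb [136. 139. 143.] ztop 18.8 rect c [503.2 -57.8] size [65.1  5.1] ang 1.396
px [443. 171.] 1404 rgb [106. 105. 104.] ztop 22.1 rect c [ 701.5 -154.2] size [21.4 20.9] ang 1.4
px [316. 251.] 1176 rgb [ 94.  98. 100.] ztop 21.4 rect c [ 610.9 -194.1] size [22.9 21.1] ang 0.487
px [226. 278.] 1113 rgb [109. 126. 117.] ztop 18.4 rect c [ 542.1 -204.1] size [22.7 23.5] ang 0.345
px [360. 413.] 73441 rgb [72. 73. 74.] ztop 182.4 rect c [ 613.  -183.9] size [ 16.4 144. ] ang 1.395
```

View pics/w2.png

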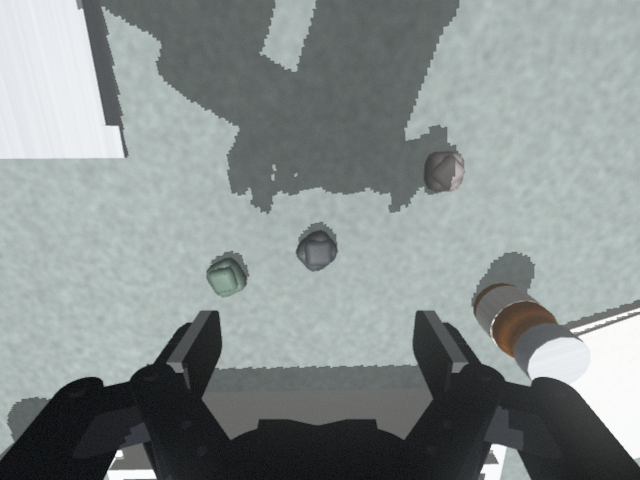

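The three stones sit at (443,171), (316,251) and (226,278). The dark one is centred between the fingers.

```bash
python3 -m creep '0 0 0 1 0 40 1;0 0 0 1 0 75 1;0 0 0 1 0 87 1;0 0 0 1 0 87 1;0 0 0 1 0 87 0;0 0 0 1 0 87 0;0 0 0 1 0 87 0;0 0 0 1 0 87 0' 
python3 -c "from h import *;st()"
```

```text
time: 3.58
position: [610.9, -195.4, 4.8]
tcp_rot: [0.001, 0.766, 0.643, 0.0]
force: [-1.6, 1.2, 6.1]
gripper_width: 0.366
grip_force: 58.9
t 3.58 p [ 610.9 -195.4    4.8] psi 1.398 z [ 0.001 -0.001 -1.   ] F [-1.6  1.2  6.1] w 0.366 gf 58.9 j [-0.49  0.51  1.68 -0.    0.96 -0.31]
```

```bash
python3 -m creep '0 0 0 0 0 -40 0;0 0 0 0 0 -80 0' | head -1
python3 - <<'E'
from h import *
st(); rel([400.4,-22.6,85],down(-.174))
E
```

```text
time: 3.82
t 3.83 p [ 609.7 -194.8   83.8] psi 1.398 z [-0.001  0.001 -1.   ] F [ 1.6 -0.5  0.4] w 0.371 gf 59.4 j [-0.49  0.39  1.67  0.    1.09 -0.31]
rows: rot [-1.000e-03  1.000e-03  1.572e+00] d [ 133.6 -235.8   -0.8]  dist 271.0 rows>= 9.0
```

```bash
python3 -m creep '0 0 .18 15 -26 0 0;0 0 .36 30 -54 0 0;0 0 .54 46 -81 0 0;0 0 .72 62 -110 0 0;0 0 .9 78 -140 0 0;0 0 1.08 96 -170 0 0;0 0 1.26 115 -203 0 0;0 0 1.44 134 -236 0 0' | head -1
python3 -m creep '0 0 .13 0 0 0 0;0 0 .13 0 0 0 0'|head -1
python3 - <<'E'
from h import *
st(); rel([400.4,-22.6,11],down(-.174))
E
```

```text
time: 4.82
time: 5.08
t 5.08 p [400.8 -22.3  83.6] psi -0.17 z [ 0.001 -0.    -1.   ] F [ 0.9  0.7 -0.9] w 0.373 gf 59.5 j [-0.34 -0.16  2.28  0.    1.03  1.4 ]
rows: rot [ 0.    -0.001  0.004] d [-0.4  0.4 72.6]  dist 73.0 rows>= 2.0
```

```bash
python3 -m creep '0 0 0 0 0 40 0;0 0 0 0 0 64 0;0 0 0 0 0 71 0;0 0 0 0 0 71 0' | sed -n '1,2p;4p'
python3 -m creep '0 0 0 0 0 0 .6;0 0 0 0 0 0 .6;0 0 0 0 0 0 .6;0 0 0 0 0 -35 .6;0 0 0 0 0 -75 .6'
python3 - <<'E'
from h import *
st(); rel([701,-156,90],down(-.174))
E
```

```text
time: 5.58
position: [401.0, -22.7, 12.4]
force: [-0.1, -0.2, 0.8]
time: 6.2
position: [400.0, -22.2, 87.8]
tcp_rot: [-0.0, 0.996, -0.086, -0.001]
force: [1.0, -0.1, -0.2]
gripper_width: 0.598
grip_force: 0.0
t 6.2 p [400.  -22.2  87.8] psi -0.172 z [-0.002  0.001 -1.   ] F [ 1.  -0.1 -0.2] w 0.598 gf 0.0 j [-0.34 -0.17  2.27  0.    1.04  1.4 ]
rows: rot [-0.     0.002  0.002] d [319.5  80.3  -2.8]  dist 329.0 rows>= 6.0
```

```bash
python3 -m creep '0 0 0 55 14 0 1;0 0 0 110 28 0 1;0 0 0 165 42 0 1;0 0 0 222 56 0 1;0 0 0 275 70 0 1;0 0 0 319 80 0 1;0 0 0 319 80 0 1;0 0 0 319 80 0 1' | head -1
python3 stones.py w3
```

```text
time: 7.2
t 7.25 p [ 700.3 -155.2   86.9] psi -0.172 z [-0.001  0.001 -1.   ] F [-0.6  0.  -0. ] w 1.003 gf 0.0 j [-0.38  0.54  1.45  0.    1.15  1.37]
bench 0.0982637941443869
px [579.  42.] 9580 rgb [233. 235. 232.] ztop 10.1 rect c [ 807.2 -327.9] size [61.6 62.5] ang 0.228
px [511. 176.] 8573 rgb [159. 158. 158.] ztop 72.7 rect c [ 741.6 -265.3] size [36.4 36.2] ang 0.626
px [ 61. 185.] 9103 rgb [85. 85. 93.] ztop 72.6 rect c [776.2 -31.3] size [28.9 36.8] ang 1.147
px [359. 398.] 74780 rgb [45. 46. 47.] ztop 176.7 rect c [ 713.4 -157.8] size [144.2  16.1] ang 1.399
px [315. 254.] 1155 rgb [93. 92. 91.] ztop 22.2 rect c [ 702.8 -154.6] size [22.  21.1] ang 1.516
```

```bash
python3 -m creep '0 0 0 2 -1 40 1;0 0 0 2 -1 74 1;0 0 0 2 -1 84 1;0 0 0 2 -1 84 1;0 0 0 2 -1 84 0;0 0 0 2 -1 84 0;0 0 0 2 -1 84 0;0 0 0 2 -1 84 0' 
python3 -m creep '0 0 0 0 0 -40 0;0 0 0 0 0 -84 0;0 0 0 0 0 -84 0'
python3 - <<'E'
from h import *
st(); rel([437.8,-29.2,88],down(-.174))
E
```

```text
time: 8.25
position: [704.2, -155.6, 4.4]
tcp_rot: [0.0, 0.996, -0.086, 0.001]
force: [0.1, 0.5, 0.2]
gripper_width: 0.277
grip_force: 58.9
time: 8.62
position: [706.5, -156.4, 92.7]
tcp_rot: [0.001, 0.996, -0.086, 0.004]
force: [0.8, -0.4, -0.7]
gripper_width: 0.28
grip_force: 59.0
t 8.62 p [ 706.5 -156.4   92.7] psi -0.172 z [ 0.009 -0.003 -1.   ] F [ 0.8 -0.4 -0.7] w 0.28 gf 59.0 j [-0.37  0.54  1.44  0.    1.15  1.37]
rows: rot [ 0.002 -0.009  0.002] d [-286.5  -79.3    2. ]  dist 297.0 rows>= 5.0
```

```bash
python3 -m creep '0 0 0 -56 -16 0 0;0 0 0 -114 -32 0 0;0 0 0 -170 -48 0 0;0 0 0 -228 -64 0 0;0 0 0 -283 -79 0 0;0 0 0 -283 -79 0 0;0 0 0 -283 -79 0 0' | head -1
python3 - <<'E'
from h import *
st(); rel([437.8,-29.2,10.5],down(-.174))
E
```

```text
time: 9.5
t 9.5 p [438.5 -29.1  87.3] psi -0.172 z [ 0.001 -0.    -1.   ] F [-0.1 -0.3 -0.1] w 0.275 gf 59.0 j [-0.33 -0.07  2.18 -0.    1.03  1.42]
rows: rot [ 0.    -0.001  0.002] d [-0.8  0.2 76.8]  dist 77.0 rows>= 2.0
```

```bash
python3 -m creep '0 0 0 0 0 40 0;0 0 0 0 0 68 0;0 0 0 0 0 76 0;0 0 0 0 0 76 0' | sed -n '1,2p;4p'
python3 -m creep '0 0 0 0 0 0 .6;0 0 0 0 0 0 .6;0 0 0 0 0 0 .6;0 0 0 0 0 -35 .6;0 0 0 0 0 -78 .6' | head -2
python3 - <<'E'
from h import *
st(); rel([542,-206,90],down(-.174))
E
```

```text
time: 10.0
position: [439.1, -29.4, 11.4]
force: [-0.3, 0.4, -0.8]
time: 10.62
position: [437.3, -28.6, 89.6]
t 10.62 p [437.3 -28.6  89.6] psi -0.172 z [-0.002  0.001 -1.   ] F [0.8 0.3 0.4] w 0.6 gf 0.0 j [-0.33 -0.07  2.18  0.    1.03  1.42]
rows: rot [-0.     0.002  0.002] d [133.6 156.8  -0.7]  dist 206.0 rows>= 4.0
```

```bash
python3 -m creep '0 0 -.13 33 39 0 1;0 0 -.26 67 78 0 1;0 0 -.4 100 118 0 1;0 0 -.5 134 157 0 1;0 0 -.5 134 157 0 1;0 0 -.5 134 157 0 1;0 0 -.5 134 157 0 1' | head -1
python3 stones.py w4
python3 -c "
from h import *
rel([542.5,-205.5,4],down(.34))"
```

```text
time: 11.5
t 11.55 p [ 542.7 -205.4   89.2] psi 0.329 z [-0.001  0.    -1.   ] F [ 0.5  0.5 -0.7] w 1.0 gf 0.0 j [-0.56  0.26  1.83  0.    1.06  0.68]
bench 0.15007777110429288
px [533.   3.] 258 rgb [96. 95. 93.] ztop 20.2 rect c [ 722.  -271.4] size [ 2.1 16.1] ang 0.31
px [421. 364.] 94544 rgb [79. 81. 83.] ztop 178.2 rect c [ 554.4 -201. ] size [ 17.1 144.7] ang 0.331
px [ 69. 231.] 1963 rgb [88. 91. 94.] ztop 18.5 rect c [505.4 -43.7] size [93.6  5.2] ang 1.401
px [315. 255.] 1192 rgb [ 95. 110. 102.] ztop 18.3 rect c [ 542.1 -204.2] size [23.  22.7] ang 0.311
px [ 42. 311.] 1421 rgb [97. 93. 93.] ztop 26.0 rect c [438.9 -29.5] size [22.1 21.2] ang 1.436
px [ 30. 348.] 1333 rgb [54. 57. 60.] ztop 25.1 rect c [402.5 -23.6] size [21.9 23.7] ang 0.476
rows: rot [-0.001  0.    -0.011] d [-0.2  0.1 85.2]  dist 85.0 rows>= 2.0
```

View pics/w4.png

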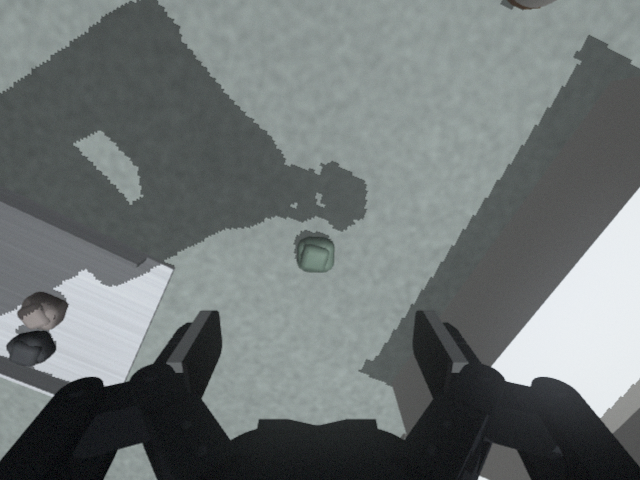

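The green stone is at (315,255), squared up between the fingers. The two placed stones, (42,311) and (30,348), lie on the blade.

```bash
python3 -m creep '0 0 0 0 0 40 1;0 0 0 0 0 76 1;0 0 0 0 0 86 1;0 0 0 0 0 86 1;0 0 0 0 0 86 0;0 0 0 0 0 86 0;0 0 0 0 0 86 0;0 0 0 0 0 86 0' 
python3 -m creep '0 0 0 0 0 -40 0;0 0 0 0 0 -86 0;0 0 0 0 0 -86 0;0 0 0 0 0 -86 0'
python3 - <<'E'
from h import *
st(); rel([475.2,-35.8,88],down(-.174))
E
```

```text
time: 12.55
position: [543.9, -207.0, 4.1]
tcp_rot: [0.001, 0.987, 0.163, 0.001]
force: [1.7, -0.2, 6.2]
gripper_width: 0.286
grip_force: 60.3
time: 13.05
position: [542.8, -206.3, 88.6]
tcp_rot: [-0.0, 0.987, 0.163, -0.0]
force: [-0.3, -0.1, -1.4]
gripper_width: 0.288
grip_force: 59.2
t 13.05 p [ 542.8 -206.3   88.6] psi 0.328 z [-0.001  0.001 -1.   ] F [-0.3 -0.1 -1.4] w 0.288 gf 59.2 j [-0.56  0.26  1.83 -0.    1.06  0.68]
rows: rot [-0.001  0.001  0.502] d [  -9.1 -183.1    0.8]  dist 183.0 rows>= 3.0
```

```bash
python3 -m creep '0 0 .16 -2 -46 0 0;0 0 .32 -5 -92 0 0;0 0 .5 -7 -140 0 0;0 0 .5 -9 -183 0 0;0 0 .5 -9 -183 0 0;0 0 .5 -9 -183 0 0' | head -2
python3 -m creep '0 0 0 0 0 40 0;0 0 0 0 0 70 0;0 0 0 0 0 78 0;0 0 0 0 0 78 0' | sed -n '1,2p;4p'
python3 -m creep '0 0 0 0 0 0 .6;0 0 0 0 0 0 .6;0 0 0 0 0 0 .6;0 0 0 0 0 -35 .6;0 0 0 0 0 -78 .6' | head -2
python3 - <<'E'
from h import *
st(); rel([468,-40,320],down(1.4))
E
```

```text
time: 13.8
position: [475.5, -36.4, 88.4]
time: 14.3
position: [476.1, -36.9, 11.2]
force: [0.2, 0.1, 0.4]
time: 14.92
position: [475.0, -35.9, 89.6]
t 14.93 p [475.  -35.9  89.6] psi -0.172 z [-0.002  0.001 -1.   ] F [-0.   0.2  0. ] w 0.593 gf 0.0 j [-0.31  0.02  2.09  0.    1.03  1.43]
rows: rot [-2.000e-03  1.000e-03 -1.572e+00] d [  -6.7    5.2 -230.4]  dist 231.0 rows>= 9.0
```

```bash
python3 -m creep '0 0 0 0 0 -60 1;0 0 0 0 0 -120 1;0 0 -.18 0 -20 -180 1;0 0 -.36 0 -50 -230 1;0 0 -.54 -5 -80 -230 1;0 0 -.72 -10 -110 -230 1;0 0 -.9 -20 -140 -230 1;0 0 -1.08 -30 -155 -230 1' | head -2
python3 -m creep '0 0 -.18 0 0 0 1;0 0 -.36 0 0 0 1;0 0 -.49 0 0 0 1;0 0 -.49 0 0 0 1;0 0 -.49 0 0 0 1' | head -2
python3 stones.py w5 7
```

```text
time: 15.92
position: [472.4, 123.0, 319.4]
time: 16.55
position: [472.8, 121.7, 319.3]
t 16.6 p [472.8 121.6 319.3] psi 1.396 z [ 0. -0. -1.] F [-0.6 -0.8  0.2] w 0.999 gf 0.0 j [ 0.02 -0.21  1.86 -0.    1.49  0.19]
bench 0.15651982122091113
px [555. 182.] 9871 rgb [128. 130. 132.] ztop 216.3 rect c [671.3 142.6] size [212.3  18.9] ang 1.446
px [308. 248.] 5320 rgb [161. 136. 137.] ztop 155.3 rect c [453.2  62. ] size [37.4 29.3] ang 1.401
px [ 42. 329.] 10493 rgb [59. 72. 81.] ztop 116.6 rect c [ 54.2 -20.3] size [85.7 16.5] ang 1.207
px [338. 300.] 274 rgb [118. 132. 127.] ztop 22.3 rect c [475.3 -36.1] size [21.9 22.4] ang 1.392
px [334. 425.] 55972 rgb [42. 44. 45.] ztop 410.3 rect c [475.2 135.6] size [ 14.7 143.2] ang 1.394
```

View pics/w5.png

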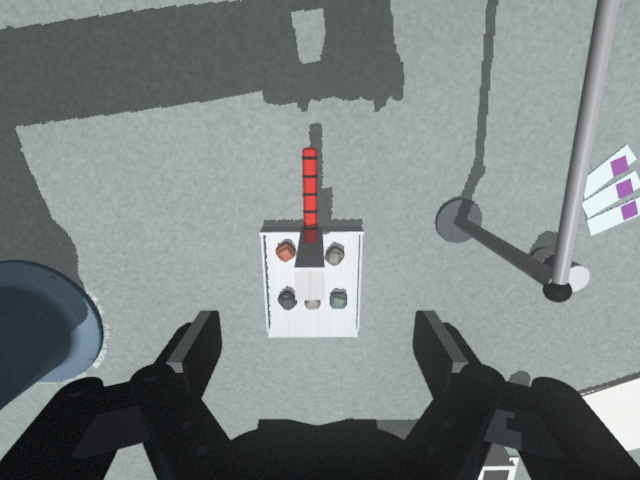

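All five stones lie on the blade: (286,252), (335,253), (287,299), (312,304), (338,299). The grip is at (310,190) and the rail end post at (557,290). Next I measure the grip, rail and tray rim.

Run:
```python
from h import *
im,d,K,Rc,p=shot("wrist"); W=cloud(d,K,Rc,p); i=im.astype(int)
m=(i[...,0]>130)&(i[...,1]<80)&(np.nan_to_num(W[...,2])>65); q=W[m]
l=cv2.fitLine(q[:,:2].astype(np.float32),cv2.DIST_HUBER,0,.01,.01).ravel(); print("grip n",m.sum(),q.mean(0).round(1),l,"ang",np.arctan2(l[1],l[0]),"y",q[:,1].min(),q[:,1].max(),"z",np.percentile(q[:,2],[10,50,90]))
z=W[...,2]; m=(np.nan_to_num(z)>200)&(W[...,0]>600); q=W[m]; q=q[q[:,2]<225]
l=cv2.fitLine(q[:,:2].astype(np.float32),cv2.DIST_HUBER,0,.01,.01).ravel(); print("rail",l,"ang",np.arctan2(l[1],l[0]),q.min(0),q.max(0),np.percentile(q[:,2],[50,90]))
# tray from top cloud: rim +y
for n in("top","side"):
    t=np.load(n+".npz"); w=cloud(t["d"],t["K"],t["Rc"],t["p"]); z=np.nan_to_num(w[...,2])
    m=(z>62)&(z<85)&(w[...,0]>400)&(w[...,0]<725)&(w[...,1]<-285)&(w[...,1]>-560)
    m&=~((w[...,0]>700)&(w[...,1]>-300))
    a=w[m]; r=cv2.minAreaRect(a[:,:2].astype(np.float32)); print(n,"tray rim rect",r,"z",np.median(a[:,2]))
    rim=a[(abs(a[:,0]-560)<90)&(a[:,1]>-345)]; 
    l=cv2.fitLine(rim[:,:2].astype(np.float32),cv2.DIST_HUBER,0,.01,.01).ravel(); print("+y rim",l,len(rim),np.median(rim[:,2]))
```

```text
grip n 585 [468.5 145.8  82.4] [1.3708025e-01 9.9055994e-01 4.6813495e+02 1.4383385e+02] ang 1.4332831 y 83.39342386082234 187.5670580476922 z [80.86463697 82.53176457 83.76736098]
rail [1.12391986e-01 9.93663967e-01 6.68351318e+02 1.55480499e+02] ang 1.4581664 [648.9768126   37.93254011 200.02937441] [686.10208658 250.16877136 221.51255614] [214.38214527 216.22675742]
top tray rim rect ((563.1959228515625, -424.42071533203125), (215.8062744140625, 276.2333679199219), 81.0932388305664) z 69.62280315156818
+y rim [ 9.8792267e-01 -1.5494792e-01  5.5907867e+02 -3.2605801e+02] 404 70.1306316279663
side tray rim rect ((564.3453979492188, -422.2160949707031), (203.25233459472656, 274.33563232421875), 80.95284271240234) z 68.24278822221237
+y rim [ 9.8786008e-01 -1.5534624e-01  5.6014087e+02 -3.2739523e+02] 767 67.63208224174366
```

Run:
```python
from h import *
rel([467,138.5,150],down(1.405)); rel([467,138.5,56],down(1.405))
```

```text
rows: rot [ 0.     0.    -0.008] d [ 15.6  -8.6 169.3]  dist 170.0 rows>= 3.0
rows: rot [ 0.     0.    -0.008] d [ 15.6  -8.7 263.3]  dist 264.0 rows>= 5.0
```

```bash
python3 -m creep '0 0 -.008 8 -4 55 1;0 0 -.008 16 -9 110 1;0 0 -.008 16 -9 165 1;0 0 -.008 16 -9 210 1;0 0 -.008 16 -9 240 1;0 0 -.008 16 -9 258 1;0 0 -.008 16 -9 263 1;0 0 -.008 16 -9 263 1'
python3 -m creep '0 0 0 0 0 0 .4;0 0 0 0 0 0 0;0 0 0 0 0 0 0;0 0 0 0 0 0 0;0 0 0 0 0 0 0;0 0 0 0 0 0 0'
```

```text
time: 17.65
position: [467.0, 139.0, 56.6]
tcp_rot: [0.0, 0.763, 0.646, 0.0]
force: [-0.6, 0.9, 0.9]
gripper_width: 1.002
grip_force: 0.0
time: 18.4
position: [467.0, 139.1, 56.6]
tcp_rot: [0.0, 0.763, 0.646, 0.0]
force: [-1.1, -0.1, 4.1]
gripper_width: 0.176
grip_force: 59.3
```

Grip held (0.176 × 85 ≈ 15 mm). Lift gently and look.

```bash
python3 -m creep '0 0 0 0 0 -5 0;0 0 0 0 0 -15 0;0 0 0 0 0 -30 0;0 0 0 0 0 -50 0;0 0 0 0 0 -75 0;0 0 0 0 0 -100 0;0 0 0 0 0 -118 0;0 0 0 0 0 -125 0'
python3 -m creep '0 0 0 0 0 0 0;0 0 0 0 0 0 0' | sed -n 2p
python3 - <<'E'
from h import *
im,d,K,Rc,p=shot("side"); save("s2",im); np.savez("s2",im=im,d=d,K=K,Rc=Rc,p=p)
W=cloud(d,K,Rc,p); z=W[...,2]
m=(abs(W[...,0]-430)<50)&(W[...,1]>-110)&(W[...,1]<60)&(z>60)&(z<200)
q=W[m]; 
for y0 in range(-105,60,15):
    k=q[abs(q[:,1]-y0)<7]
    if len(k)>5: print(y0,len(k),np.percentile(k[:,2],[10,50,90]).round(1))
st(); rel([611.9,-117,160],down(1.415))
E
```

```text
time: 19.4
position: [467.2, 139.0, 182.8]
tcp_rot: [0.001, 0.763, 0.646, 0.001]
force: [-0.9, 0.1, -3.8]
gripper_width: 0.177
grip_force: 58.6
position: [465.9, 138.9, 180.1]
-105 95 [118.9 121.4 122.9]
-90 234 [119.9 122.  123.1]
-75 216 [121.1 122.3 123.3]
-60 198 [121.5 122.6 123.6]
-45 328 [121.8 124.1 138.1]
-30 281 [122.2 135.4 143.5]
-15 75 [122.1 123.2 141.8]
0 71 [122.1 123.2 124.2]
15 139 [122.4 123.4 124.9]
30 189 [122.6 123.9 138.3]
45 221 [122.9 125.1 140.3]
t 19.7 p [466.  138.9 180.1] psi 1.406 z [-0.002 -0.    -1.   ] F [ 0.3 -0.5 -5.2] w 0.179 gf 58.6 j [ 0.06 -0.09  2.01  0.    1.22  0.22]
rows: rot [-0.002  0.    -0.009] d [-228.4  186.    19.7]  dist 295.0 rows>= 5.0
```

View pics/s2.png

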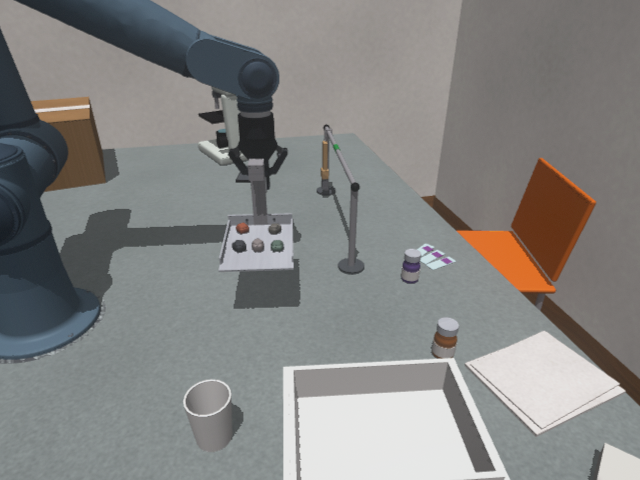

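The shovel hangs level in the grip with all five stones on it, around (258,240). Nothing has slid.

```bash
python3 -m creep '0 0 0 -12 10 0 0;0 0 0 -38 31 0 0;0 0 0 -75 61 0 0;0 0 -.009 -115 94 0 0;0 0 -.009 -155 126 0 0;0 0 -.009 -190 155 0 0;0 0 -.009 -215 175 0 0;0 0 -.009 -228 186 0 0' | head -2
python3 -m creep '0 0 0 0 0 6 0;0 0 0 0 0 18 0;0 0 0 0 0 30 0;0 0 0 0 0 36 0;0 0 0 0 0 38 0;0 0 0 0 0 38 0;0 0 0 0 0 38 0' | sed -n '2p;4p'
python3 - <<'E'
from h import *
st(); rel([611.9,-117,126],down(1.415))
im,d,K,Rc,p=shot("side"); save("s3",im); W=cloud(d,K,Rc,p)
m=(abs(W[...,0]-575)<40)&(abs(W[...,1]+350)<80)&(W[...,2]>72)&(W[...,2]<130); q=W[m]
for y0 in range(-400,-250,12):
    k=q[abs(q[:,1]-y0)<6]
    if len(k)>5: print(y0,len(k),np.percentile(k[:,2],[10,50,90]).round(1))
E
```

```text
time: 20.7
position: [613.0, -118.8, 180.5]
position: [613.1, -116.6, 143.9]
force: [-0.5, -0.3, -4.5]
t 21.57 p [ 613.1 -116.6  143.9] psi 1.415 z [ 0.001 -0.    -1.   ] F [-0.5 -0.3 -4.5] w 0.175 gf 58.7 j [-0.37  0.27  1.69 -0.    1.18 -0.21]
rows: rot [ 0.001  0.    -0.   ] d [-0.5 -1.2 17.9]  dist 18.0 rows>= 1.0
-364 23 [83.8 85.  87.4]
-352 296 [83.8 86.1 87.4]
-340 299 [85.4 86.5 87.5]
-328 290 [85.6 86.6 87.8]
-316 273 [85.5 86.8 87.8]
-304 289 [85.7 86.9 88.6]
-292 510 [ 86.5  94.9 105.7]
-280 258 [ 86.6 101.2 108.6]
-268 36 [ 86.2  87.7 107.1]
```

View pics/s3.png

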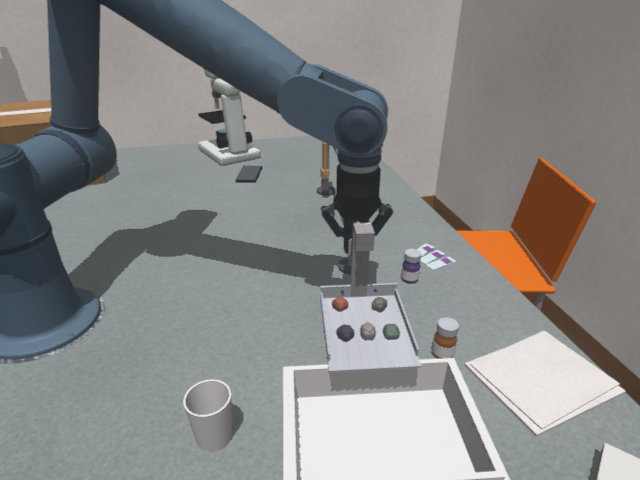

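The blade's front (370,368) is over the tray's near rim, centred along it. All five stones are still at its back half.

```bash
python3 -m creep '0 0 0 0 0 6 0;0 0 0 0 0 12 0;0 0 0 0 0 15 0;0 0 0 0 0 15 0' | sed -n '2p;4p'
python3 -m creep '0 0 0 0 0 2 0;0 0 0 0 0 4 0;0 0 0 0 0 4 0' | sed -n '2p;4p'; python3 -c "from h import *;st()"
```

```text
position: [612.7, -116.6, 128.0]
force: [-0.7, -0.2, -2.8]
position: [613.1, -116.5, 124.8]
force: [-0.4, 2.3, 0.1]
t 22.5 p [ 613.1 -116.5  124.8] psi 1.415 z [ 0.001 -0.001 -1.   ] F [-0.4  2.3  0.1] w 0.177 gf 59.4 j [-0.37  0.3   1.7  -0.    1.14 -0.21]
```

```bash
cat > tip.py <<'E'
from h import *
import sys
# pivot in tool frame c, extra press e, angles from..to
c=np.array([float(sys.argv[1]),0,float(sys.argv[2])])
for a,e in zip(sys.argv[3].split(","),sys.argv[4].split(",")):
    Ry=R.from_rotvec([0,float(a),0]).as_matrix(); print(a,(c-Ry@c+Ry@[0,0,float(e)]).round(1))
E
python3 tip.py -218 56 .08,.16,.24,.32,.4,.48,.56,.64 0,.5,1,1,1.5,1.5,2,2
```

```text
.08 [ -5.2   0.  -17.2]
.16 [-11.6   0.  -33.5]
.24 [-19.3   0.  -49.2]
.32 [-28.4   0.  -64.8]
.4 [-38.4   0.  -79.1]
.48 [-49.8   0.  -93. ]
.56 [ -62.     0.  -105.6]
.64 [ -75.4    0.  -117.5]
```

```bash
python3 -m creep '0 0 0 0 0 0 0;0 .08 0 -5 0 -17 0;0 .16 0 -12 0 -33.5 0;0 .24 0 -19 0 -49 0;0 .32 0 -28.5 0 -65 0;0 .4 0 -38.5 0 -79 0;0 .4 0 -38.5 0 -79 0'; python3 -c "
from h import *;st()
im,*_=shot('side'); save('s4',im[200:480,200:560])"
```

```text
time: 23.38
position: [606.8, -156.9, 203.5]
tcp_rot: [-0.128, 0.746, 0.636, 0.151]
force: [0.6, -1.3, -3.6]
gripper_width: 0.176
grip_force: 59.1
t 23.38 p [ 606.8 -156.9  203.5] psi 1.413 z [ 0.062  0.382 -0.922] F [ 0.6 -1.3 -3.6] w 0.176 gf 59.1 j [-0.58  0.27  1.61  0.36  1.43 -0.51]
```

View pics/s4.png

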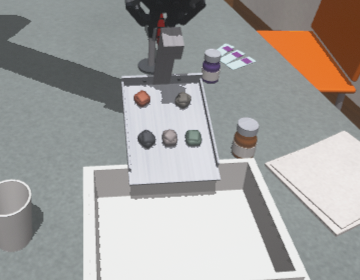

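Tipped 0.4 rad; the stones are all still on the blade at (145,138)–(195,137) and the lip is on the rim. I'll tip further, pressing a bit harder.

```bash
python3 tip.py -218 55 .1,.2,.3,.4,.5 2,3,3.5,4,4.5
```

```text
.1 [ -6.4   0.  -19.5]
.2 [-14.7   0.  -39.3]
.3 [-25.    0.  -58.6]
.4 [-37.1   0.  -76.9]
.5 [-50.9   0.  -93.8]
```

```bash
python3 -m creep '0 0 0 0 0 2 0;0 .1 0 -6.5 0 -19.5 0;0 .2 0 -14.5 0 -39 0;0 .3 0 -25 0 -58.5 0;0 .4 0 -37 0 -77 0;0 .5 0 -51 0 -94 0;0 .5 0 -51 0 -94 0;0 .5 0 -51 0 -94 0'; python3 -c "
from h import *;st()
im,*_=shot('side'); save('s5',im[200:480,200:560])"
```

```text
time: 24.42
position: [593.8, -236.1, 269.1]
tcp_rot: [-0.283, 0.685, 0.585, 0.33]
force: [-0.3, -1.9, -2.2]
gripper_width: 0.176
grip_force: 59.3
t 24.43 p [ 593.8 -236.1  269.1] psi 1.414 z [ 0.12   0.773 -0.622] F [-0.3 -1.9 -2.2] w 0.176 gf 59.3 j [-0.81  0.43  1.43  0.7   1.85 -0.66]
```

View pics/s5.png

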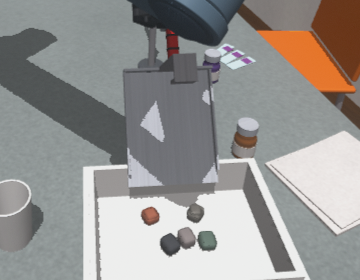

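All five stones lie in the tray, at (150,215), (195,212), (170,243), (186,236), (207,240), and the blade is empty. I'll press a touch harder so the contact counts.

```bash
python3 -m creep '0 0 0 0 0 2 0;0 0 0 0 0 4 0;0 0 0 0 0 4 0;0 0 0 0 0 4 0' | sed -n '1,2p;4p'
python3 - <<'E'
from h import *
st(); 
# straight up/back: world +z 100 and +y 60
s=env.observe();T=q2R(s["tcp_rot"]); print((T.T@np.array([10,60,60])).round(1),(T.T@np.array([0,0,100])).round(1))
E
```

```text
time: 24.98
position: [594.5, -234.0, 268.1]
force: [0.3, -1.3, 2.2]
t 24.98 p [ 594.5 -234.   268.1] psi 1.416 z [ 0.122  0.773 -0.622] F [ 0.3 -1.3  2.2] w 0.173 gf 59.6 j [-0.81  0.43  1.44  0.7   1.85 -0.66]
[84.8  0.6 10.3] [ 78.3   0.1 -62.2]
```

```bash
python3 -m creep '0 0 0 24 0 -18 0;0 0 0 55 0 -43 0;0 0 0 86 0 -68 0;0 0 0 86 0 -68 0' | sed -n '1,2p;4p'
python3 - <<'E'
from h import *
st(); rel([605,-60,270],down(1.415))
E
```

```text
time: 25.48
position: [595.1, -234.1, 382.6]
force: [-0.9, 0.7, -3.2]
t 25.48 p [ 595.1 -234.1  382.6] psi 1.425 z [ 0.125  0.771 -0.625] F [-0.9  0.7 -3.2] w 0.176 gf 59.1 j [-0.81  0.34  1.34  0.75  1.98 -0.54]
rows: rot [ 0.007 -0.896  0.004] d [ 20.7 -18.  205.8]  dist 208.0 rows>= 5.0
```

```bash
python3 -m creep '0 -.15 0 4 -3 30 0;0 -.3 0 8 -6 65 0;0 -.45 0 12 -9 100 0;0 -.6 0 16 -12 135 0;0 -.75 0 19 -16 170 0;0 -.896 0 21 -18 206 0;0 -.896 0 21 -18 206 0' | sed -n '1,2p;4p'
python3 - <<'E'
from h import *
st(); rel([392,178,250],down(3.029))
im,d,K,Rc,p=shot("side"); W=cloud(d,K,Rc,p); z=W[...,2]
m=(z>185)&(z<260)&(abs(W[...,0]-565)<60)&(W[...,1]<-130)&(W[...,1]>-330); q=W[m]
for y0 in range(-320,-130,15):
    k=q[abs(q[:,1]-y0)<7]
    if len(k)>5: print(y0,len(k),np.percentile(k[:,2],[10,50,90]).round(1))
E
```

```text
time: 26.35
position: [601.7, -53.6, 262.0]
force: [-0.0, -0.6, -3.5]
t 26.35 p [601.7 -53.6 262. ] psi 1.421 z [-0.006  0.008 -1.   ] F [-0.  -0.6 -3.5] w 0.179 gf 58.9 j [-0.28  0.12  1.65  0.01  1.39 -0.13]
rows: rot [ 0.    -0.011 -1.608] d [ 197.6 -241.8   15.1]  dist 313.0 rows>= 9.0
-305 58 [206.8 209.  210.8]
-290 412 [207.7 210.1 211. ]
-275 406 [209.3 210.1 211. ]
-260 382 [209.2 210.  210.8]
-245 356 [208.9 209.7 210.6]
-230 331 [208.8 209.6 210.4]
-215 317 [208.6 209.4 210.3]
-200 303 [208.4 209.2 210.2]
-185 273 [208.2 209.1 209.9]
-170 261 [207.9 208.7 209.7]
-155 233 [207.7 208.6 209.4]
-140 230 [207.4 208.3 209.5]
```

```bash
python3 -m creep '0 0 0 20 -24 0 0;0 0 -.1 50 -62 0 0;0 0 -.25 83 -101 0 0;0 0 -.4 115 -141 0 0;0 0 -.57 147 -180 0 0;0 0 -.74 175 -215 0 0;0 0 -.91 198 -242 0 0;0 0 -1.07 198 -242 0 0' | head -2; python3 -m creep '0 0 -.16 0 0 0 0;0 0 -.32 0 0 0 0;0 0 -.47 0 0 0 0;0 0 -.54 0 0 0 0;0 0 -.54 0 0 0 0;0 0 -.54 0 0 0 0'|head -2
python3 - <<'E'
from h import *
st()
R0=None
for n in ("side","top"):
    im,d,K,Rc,p=shot(n); save("r_"+n,im); W=cloud(d,K,Rc,p); z=np.nan_to_num(W[...,2]); i=im.astype(int)
    m=(z>195)&(z<226)&(W[...,0]>640)&(W[...,0]<720)&(W[...,1]>60)&(W[...,1]<500); q=W[m]
    q=q[(q[:,1]<400)]
    if len(q)>30:
        l=cv2.fitLine(q[:,:2].astype(np.float32),cv2.DIST_HUBER,0,.01,.01).ravel(); print(n,"rail",len(q),l,"x at y=147",l[2]+(147-l[3])*l[0]/l[1],"z90",np.percentile(q[:,2],[50,90]))
    g=(i[...,1]>i[...,0]+40)&(i[...,1]>i[...,2]+30)&(z>150); print("green",W[g].mean(0),g.sum())
    k=(z>z[z<400].min())&(z>338)&(z<365)&(abs(W[...,0]-462)<45)&(abs(W[...,1]-168)<45); a=W[k]
    if len(a)>5: print(n,"hook top?",len(a),a.mean(0),a.min(0),a.max(0))
E
```

```text
time: 27.4
position: [394.0, 175.1, 266.3]
time: 28.15
position: [395.4, 174.0, 266.3]
t 28.15 p [395.4 174.  266.3] psi 3.022 z [-0.     0.004 -1.   ] F [ 0.4 -0.6 -2.8] w 0.174 gf 59.0 j [ 0.15 -0.33  2.05  0.    1.42 -1.3 ]
side rail 240 [1.0761145e-01 9.9419302e-01 6.7462451e+02 2.0725520e+02] x at y=147 668.1025 z90 [212.2833278  213.69965101]
green [686.85451197 305.16925024 213.48173562] 18
side hook top? 152 [468.54112989 154.75232495 357.60318714] [450.96040317 144.31507587 338.03605352] [489.10292537 178.39444932 364.49159406]
top rail 1205 [1.10467255e-01 9.93879735e-01 6.79558960e+02 2.31061340e+02] x at y=147 670.21576 z90 [214.88555657 218.15686897]
green [688.60764513 305.90284491 216.31527545] 107
top hook top? 133 [469.44351397 158.63417017 362.26068868] [452.14815371 144.14640969 340.01107002] [489.15388746 178.8846972  364.99543949]
```

View pics/r_top.png

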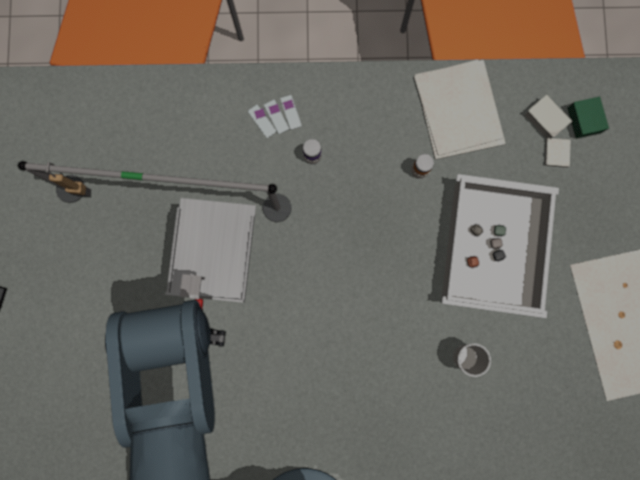

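The stones are in the tray (473–500, 230–262). The shovel points at the rail, short of it, with its blade at (213,250). Jars and cup are unmoved. Now down to hooking height, then check hook against rail.

```bash
python3 -m creep '0 0 0 0 0 25 0;0 0 0 0 0 60 0;0 0 0 0 0 90 0;0 0 -.007 0 0 104 0;0 0 -.007 0 0 104 0;0 0 -.007 0 0 104 0;0 0 -.007 0 0 104 0' | head -2
python3 - <<'E'
from h import *
st()
for n in ("side","top"):
    im,d,K,Rc,p=shot(n); W=cloud(d,K,Rc,p); z=np.nan_to_num(W[...,2])
    k=(z>225)&(z<275)&(W[...,0]>452)&(W[...,0]<500)&(abs(W[...,1]-163)<35); a=W[k]
    if len(a)>5: print(n,"hook",len(a),np.median(a,0),np.percentile(a,5,0),np.percentile(a,95,0))
    k=(z>112)&(z<150)&(W[...,0]>600)&(W[...,0]<660)&(abs(W[...,1]-145)<85); a=W[k]
    if len(a): print(n,"blade front",len(a),"xmax",np.percentile(a[:,0],99),"y",np.percentile(a[:,1],[1,99]),np.median(a[:,2]))
E
```

```text
time: 29.12
position: [396.3, 175.0, 163.7]
t 29.12 p [396.3 175.  163.7] psi 3.032 z [ 0.003  0.004 -1.   ] F [-0.7  0.2 -2.5] w 0.174 gf 59.0 j [ 0.15 -0.22  2.15  0.    1.2  -1.31]
side hook 169 [468.55614012 152.73653873 258.72244584] [453.19784662 147.64089885 231.04505919] [487.0866923  177.43703619 261.70919018]
side blade front 389 xmax 640.4636394027398 y [ 77.77053822 220.28249887] 113.8764320449747
top hook 376 [471.33340219 161.56124781 263.50963974] [455.17149111 148.31281904 258.49737937] [487.07306538 176.7068724  266.76624485]
top blade front 1199 xmax 640.250467092951 y [ 78.89019116 217.23067239] 116.10472407770067
```

```bash
python3 -m creep '0 0 0 -15 0 0 0;0 0 0 -45 0 0 0;0 0 0 -80 0 0 0;0 0 0 -115 0 0 0;0 0 0 -150 0 0 0;0 0 0 -180 0 0 0;0 0 0 -198 0 0 0;0 0 0 -198 0 0 0' | sed -n '2p;4p'; python3 -m creep '0 0 0 0 0 0 0;0 0 0 0 0 0 0'|sed -n '2p;4p'
python3 - <<'E'
from h import *
st()
for n in ("top","side"):
    im,d,K,Rc,p=shot(n); save("h_"+n,im); W=cloud(d,K,Rc,p); z=np.nan_to_num(W[...,2])
    k=(z>240)&(z<275)&(W[...,0]>640)&(W[...,0]<700)&(abs(W[...,1]-143)<30); a=W[k]
    if len(a)>5: print(n,"hook",len(a),np.median(a,0),np.percentile(a,[3,97],0))
    m=(z>200)&(z<224)&(W[...,0]>640)&(W[...,0]<720)&(W[...,1]>60)&(W[...,1]<280)&(abs(W[...,1]-145)>25); q=W[m]
    l=cv2.fitLine(q[:,:2].astype(np.float32),cv2.DIST_HUBER,0,.01,.01).ravel(); print("rail x at 143",l[2]+(143-l[3])*l[0]/l[1])
im=cv2.imread("pics/h_side.png")[80:330,200:520]; cv2.imwrite("pics/h_sidec.png",cv2.resize(im,None,fx=2,fy=2))
E
```

```text
position: [593.8, 152.6, 162.0]
force: [-0.6, 0.5, -2.4]
position: [591.6, 153.3, 162.2]
force: [-0.2, -0.1, -2.9]
t 30.48 p [591.6 153.3 162.2] psi 3.032 z [ 0.     0.004 -1.   ] F [-0.2 -0.1 -2.9] w 0.177 gf 59.0 j [ 0.07  0.22  1.71  0.    1.2  -1.4 ]
top hook 129 [678.69396637 142.5794844  261.79091996] [[670.25192702 124.78800862 253.60503908]
 [684.88103664 153.99273818 265.86621829]]
rail x at 143 670.73694
side hook 155 [666.31447074 133.49739669 257.60919605] [[647.92651382 126.50953186 241.7333899 ]
 [683.16052446 158.5752283  260.61484232]]
rail x at 143 668.1714
```

View pics/h_sidec.png

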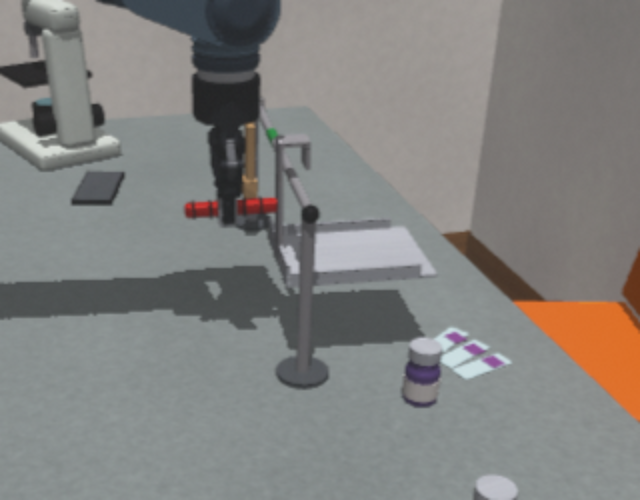

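The strap and hook straddle the bar from above, crown at (290,140), with the bar running into the throat. The hook is about 3 mm short of centre, so I add 3 mm forward while lowering.

```bash
python3 -m creep '0 0 0 -3 0 3 0;0 0 0 -3 0 12 0;0 0 0 -3 0 22 0;0 0 0 -3 0 31 0;0 0 0 -3 0 37 0;0 0 0 -3 0 37 0;0 0 0 -3 0 37 0' | sed -n '2p;4p'
python3 -m creep '0 0 0 0 0 2 0;0 0 0 0 0 4 0;0 0 0 0 0 4 0' | sed -n '2p;4p'; python3 -c "from h import *;st()"
```

```text
position: [595.5, 153.0, 125.7]
force: [0.3, -0.5, -2.9]
position: [595.1, 153.0, 121.3]
force: [0.7, 0.2, -1.7]
t 31.82 p [595.1 153.  121.3] psi 3.032 z [ 0.001  0.004 -1.   ] F [ 0.7  0.2 -1.7] w 0.181 gf 59.2 j [ 0.07  0.28  1.73  0.    1.13 -1.4 ]
```

```bash
python3 -m creep '0 0 0 0 0 1.5 0;0 0 0 0 0 1.5 0;0 0 0 0 0 1.5 0' | sed -n '2p;4p'
python3 -m creep '0 0 0 0 8 0 0;0 0 0 0 25 0 0;0 0 0 0 50 0 0;0 0 0 0 75 0 0;0 0 0 0 100 0 0;0 0 0 0 125 0 0;0 0 0 0 142 0 0;0 0 0 0 150 0 0' | sed -n '2p;4p'
python3 -m creep '0 0 0 0 0 0 0;0 0 0 0 0 0 0'|sed -n '2p;4p'
python3 - <<'E'
from h import *
st()
for n in ("top","side"):
    im,d,K,Rc,p=shot(n); save("m_"+n,im); W=cloud(d,K,Rc,p); z=np.nan_to_num(W[...,2]); i=im.astype(int)
    k=(z>195)&(z<235)&(W[...,0]>650)&(W[...,0]<715)&(W[...,1]>245)&(W[...,1]<345)
    a=W[k]; t=a[a[:,2]>218]; 
    if len(t)>5: print(n,"crown",len(t),np.median(t,0),np.percentile(t,[3,97],0))
    g=(i[...,1]>i[...,0]+40)&(i[...,1]>i[...,2]+30)&(z>150); 
    if g.sum()>3: print("green",W[g].min(0),W[g].max(0),g.sum())
c=lambda f,o,s:cv2.imwrite(o,cv2.resize(cv2.imread(f)[s],None,fx=3,fy=3,interpolation=cv2.INTER_CUBIC))
c("pics/m_top.png","pics/m_topc.png",np.s_[120:320,30:280])
E
```

```text
position: [595.8, 153.0, 120.5]
force: [1.5, 0.3, 0.4]
position: [611.6, 303.3, 120.3]
force: [-0.4, -2.7, 1.1]
position: [611.5, 302.2, 120.4]
force: [-0.7, 1.9, 0.4]
t 33.45 p [611.5 302.2 120.4] psi 3.032 z [ 0.     0.004 -1.   ] F [-0.7  1.9  0.4] w 0.176 gf 59.6 j [ 0.29  0.43  1.54  0.    1.17 -1.17]
top crown 131 [693.00127743 282.17477324 221.55409829] [[675.23492978 265.48291704 218.5132068 ]
 [703.56097274 296.84493006 225.39525752]]
side crown 26 [688.07078885 291.10534097 218.64470476] [[671.82891844 275.61409953 218.03987769]
 [702.01058038 306.34474047 219.85665575]]
```

View pics/m_topc.png

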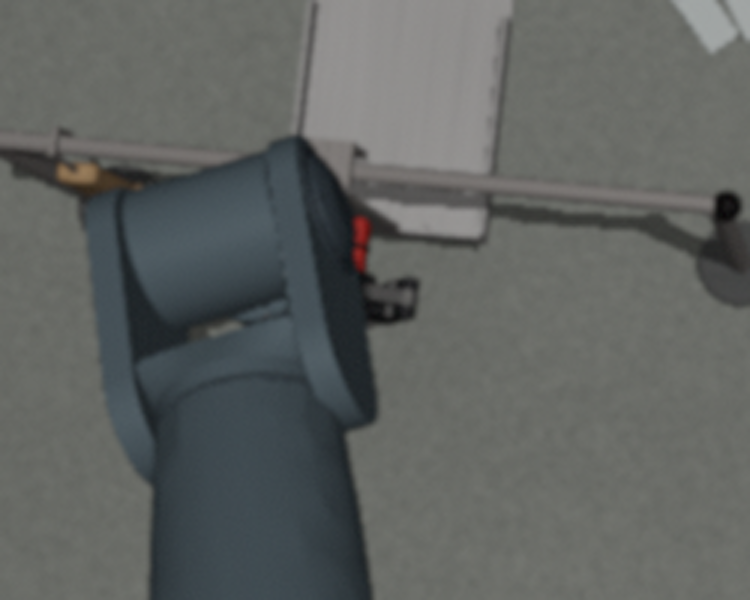

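The arm hides the band, but the crown (355,165) is near it. Slide 12 mm more, unload, release, back off and measure unobstructed.

```bash
python3 -m creep '0 0 0 0 6 0 0;0 0 0 0 12 -1 0;0 0 0 0 12 -2 0;0 0 0 0 12 -2 0' | sed -n '2p;4p'
python3 -m creep '0 0 0 0 0 0 .3;0 0 0 0 0 0 .4;0 0 0 0 0 0 .5;0 0 0 0 0 0 .6;0 0 0 0 0 0 .6' | sed -n '2p;4p'
python3 -m creep '0 0 0 0 0 -30 .6;0 0 0 10 0 -60 .6;0 0 0 50 0 -90 .6;0 0 0 100 0 -120 .6;0 0 0 150 0 -150 .6;0 0 0 190 0 -180 .6;0 0 0 190 0 -180 .6;0 0 0 190 0 -180 .6' | sed -n '2p;4p'
cat > hang.py <<'E'
from h import *
st()
for n in ("top","side","wrist"):
    im,d,K,Rc,p=shot(n); save("e_"+n,im); W=cloud(d,K,Rc,p); z=np.nan_to_num(W[...,2]); i=im.astype(int)
    k=(z>218 if n!="side" else z>216)&(z<235)&(W[...,0]>650)&(W[...,0]<715)&(W[...,1]>250)&(W[...,1]<350); t=W[k]
    if len(t)>5: print(n,"crown",len(t),np.median(t,0).round(1),np.percentile(t,[3,97],0).round(1).tolist())
    g=(i[...,1]>i[...,0]+35)&(i[...,1]>i[...,2]+25)&(z>150); 
    if g.sum()>3: print(n,"green",g.sum(),W[g].min(0).round(1),W[g].max(0).round(1))
    b=(z>30)&(z<110)&(W[...,0]>715)&(W[...,0]<850)&(W[...,1]>225)&(W[...,1]<380); t=W[b]
    if len(t)>50: print(n,"blade",len(t),"y",np.percentile(t[:,1],[1,99]).round(1),"z fit per x,y",np.linalg.lstsq(np.c_[t[:,:2]-t[:,:2].mean(0),np.ones(len(t))],t[:,2],rcond=None)[0].round(3))
E
python3 hang.py
```

```text
position: [612.3, 314.1, 121.7]
force: [-0.5, 0.4, -2.6]
position: [613.0, 314.0, 122.6]
force: [-0.5, 0.5, -0.4]
position: [424.1, 334.0, 302.0]
force: [0.1, 0.1, -0.3]
t 35.67 p [424.1 334.  302. ] psi 3.032 z [ 0.001  0.004 -1.   ] F [ 0.1  0.1 -0.3] w 0.599 gf 0.0 j [ 0.46 -0.07  1.76  0.    1.44 -1.01]
top crown 310 [687.8 301.  221.1] [[670.7, 268.0, 218.1], [704.7, 319.9, 224.8]]
top green 14 [686.2 319.5 212.3] [694.6 325.5 221.2]
top blade 3633 y [226.4 362.5] z fit per x,y [-2.0000e-03  1.3000e-02  7.1305e+01]
side crown 55 [686.4 301.7 218. ] [[670.3, 286.7, 216.8], [703.9, 319.2, 219.4]]
side blade 855 y [225.4 369.7] z fit per x,y [-8.0000e-03  1.3000e-02  7.0182e+01]
wrist blade 414 y [244.1 369.1] z fit per x,y [-5.5000e-02  9.0000e-03  6.9961e+01]
```

Run:
```python
import cv2
a=cv2.resize(cv2.imread("pics/e_top.png")[150:210,95:175],(640,480),interpolation=cv2.INTER_CUBIC)
cv2.imwrite("pics/e_topc.png",a)
```

```text
(no output)
```

View pics/e_topc.png

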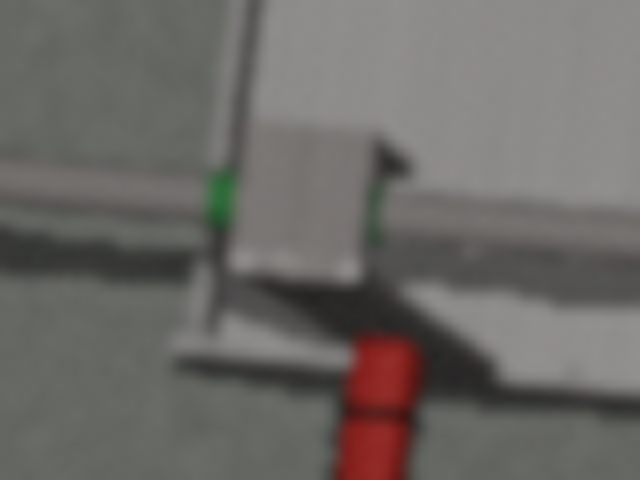

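The green band shows on both sides of the hook's crown, (225,198) left and (377,210) right, so the hook is within about 5 mm of its middle. Final check of the stones, then hand in.

```bash
python3 - <<'E'
from h import *
im,d,K,Rc,p=shot("top"); W=cloud(d,K,Rc,p); c=np.array([563.8,-423.3]); u=np.array([.988,-.155]); v=np.array([.155,.988])
m=((np.nan_to_num(W[...,2])>19)&(abs((W[...,:2]-c)@u)<118)&(abs((W[...,:2]-c)@v)<88)).astype(np.uint8)
N,l,s,_=cv2.connectedComponentsWithStats(m)
for i in range(1,N):
    if s[i,4]>40: q=W[l==i].mean(0); print(s[i,4],(q[:2]-c)@u,(q[:2]-c)@v,q[2])
E
python3 -m creep '0 0 0 0 0 0 .6;0 0 0 0 0 0 .6;0 0 0 0 0 0 .6;0 0 0 0 0 0 .6;0 0 0 0 0 0 .6;0 0 0 0 0 0 .6;0 0 0 0 0 0 .6;0 0 0 0 0 0 .6'|head -1; python3 hang.py | grep -E "side|green"
```

```text
119 30.235829182337362 43.958248851420244 25.9350095638023
122 36.70175634903632 -5.4530107355142015 25.774612872742765
254 -5.722091779059653 -4.520978122359998 28.513933656320216
88 -43.52209934230275 72.91260841532943 26.036364681219197
time: 36.88
top green 14 [686.  320.4 213.2] [694.6 325.4 219.8]
side crown 56 [686.1 299.9 218. ] [[670.1, 286.4, 217.0], [703.8, 316.0, 219.6]]
side blade 865 y [225.2 370.3] z fit per x,y [-1.0000e-02  1.0000e-02  7.0172e+01]
```

```bash
python3 -c "
from workcell import workorder
print(workorder.job_done())"
```

```text
the job is handed in; nothing more can be done
None
```

I handed the job in at about 37 s, with no verdict returned: by my last measurements all five stones are in the tray, and the empty shovel hangs level on the rail, its hook about 5 mm from the middle of the green band.

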